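# Clear the light pad and hold a culture flask in the inspection camera's focus

### The job

Drop the two balls of crumpled packing paper that lie on the light pad into the waste bin, so that the camera has a clean background, then lift the flat-sided culture flask off the tray by its cap and hold it up in the air in the focus of the inspection camera, 17 cm straight out from the lens: the middle of the flask there, cap uppermost, leaning so that its broad face is square to the lens and it stands straight in the picture. Finish while still holding it there, still and by the cap; keep off the camera and its stand, and leave the bottle, the jar, the tip box and the timer where they are.

Things in the scene. Friction and masses are not known exactly. Their poses are not given: they have to be found in the camera images.
- flask_mid (a point): Middle (50 mm above the foot) of the culture flask: clear plastic, 100 mm tall, about 30 g, the only flat-sided vessel on the tray, standing on its foot, turned any way. Body 50 mm wide, 25 mm thick up to 60 mm; shoulder narrows to 74 mm; neck 18 mm across; round white cap from 78 to 100 mm. z: foot to cap; x: square to the broad faces; y: along the width.
- flask_cap: The flask's white ribbed screw cap, fixed to the flask: a cylinder 27 mm across and 22 mm high. Origin at the cap's centre, 39 mm from flask_mid along z; axes as for flask_mid.
- flask: The culture flask as a whole; origin at the centre of its underside, axes as for flask_mid.
- focus (a point): Camera's focus: point in empty air 170 mm straight out from the lens, 150 mm above the bench. The camera looks down 35 degrees below level. x: line of sight, away from the lens; z: up in the picture, 55 degrees above level, leaning away from the camera; y: level. Right pose: flask_mid here, flask z along this z (leaning 35 degrees, cap away from the camera), flask x along this x, either sign.
- lens (a point): Centre of the front glass of the camera's lens, 248 mm above the bench, in a black ring light 62 mm across with a white face; axes as for focus.
- stand: Fixed camera stand, far left of the light pad: column 18 mm thick, 360 mm high, on a dark round foot 130 mm across, carrying the camera. Origin on the bench straight below the focus; the column is 238 mm from it along +x; the camera looks along -x; z up. The camera and its bracket span 85 mm in width, 215 to 345 mm high, from 120 mm to the column along x.
- pad: Fixed flat light pad, the bright background of the picture, 170 mm (x) x 210 mm (y) and 6 mm thick, lying on the bench below the line of sight; origin at the centre of its underside.
- paper0_mid (a point): Middle of a ball of crumpled brown packing paper, about 50 mm across and 42 mm high, 12 g, lying on the light pad; the middle is 21 mm above the pad's top.
- paper1_mid (a point): Middle of the other such ball on the light pad, same size.
- paper0: The first paper ball; origin at its underside as it lies at the start.
- paper1: The second paper ball; origin at its underside as it lies at the start.
- bin: Fixed grey waste bin, open at the top, 150 x 150 mm outside (162 mm over the rim) and 120 mm high, wall 4 mm; origin at the centre of its underside. It may stand on the left or on the right of the light pad, the tray on the other side.
- tray: Fixed shallow stainless tray, 290 mm (x) x 110 mm (y), rim 18 mm high, floor 3 mm thick; origin at the centre of its underside. Flask, bottle and jar stand on it in a row along x, 90 mm apart, in any order.
- bottle: White round bottle, 56 mm across and 115 mm high, standing on the tray; origin at the centre of its underside. Leave alone.
- jar: Round jar with lid, 58 mm across and 68 mm high, standing on the tray; origin at the centre of its underside. Leave alone.
- tipbox: Closed pipette-tip box, 82 x 122 mm and 66 mm high, on the bench beyond the light pad; origin at the centre of its underside. Leave alone.
- timer: Small flat white bench timer, 62 x 62 mm and 16 mm high, on the bench beyond the light pad; origin at the centre of its underside. Leave alone.
There are look-alikes about, which are no part of the job. Leave any black or yellow look-alike of the paper0 alone.

How it is judged (in metres and radians):
On the way:
1. both paper balls lie in the waste bin (x of paper0_mid in the frame of bin between -0.075 and 0.075 m and y of paper0_mid in the frame of bin between -0.075 and 0.075 m and z of each of paper0_mid, paper1_mid in the frame of bin below 0.105 m and x of paper1_mid in the frame of bin between -0.075 and 0.075 m and y of paper1_mid in the frame of bin between -0.075 and 0.075 m), for 0.2 s.
At the end, for the whole second after the job is handed in: Both paper balls at rest in the bin. Flask held still by its cap, touching nothing else: middle within 30 mm of the focus, broad face within 12 degrees of square to the lens, upright in the picture within 12 degrees, cap up. Bottle, jar, tip box, timer within 30 mm of their start (all of step 1 and linear speed of each of paper0, paper1 below 0.05 m/s and contact force between the fingers and flask_cap above 0.5 N and distance between flask_mid and focus below 0.03 m and angle between the x axis of flask_mid and the x axis of focus, either way round below 0.21 rad and angle between the z axis of flask_mid and the z axis of focus, either way round below 0.21 rad and angle between flask_mid's own z axis and vertical below 1.2 rad and linear speed of flask below 0.03 m/s and angular speed of flask below 0.2 rad/s and contact force between flask and stand below 0.05 N and contact force between flask and tray below 0.05 N and contact force between flask and pad below 0.05 N and contact force between flask and bin below 0.05 N and distance of each of bottle, jar, tipbox, timer from where it was at the start of the episode below 0.03 m and angle between each of bottle, jar's own z axis and vertical below 0.3 rad); the arm keeps its last pose, push and grip.
It fails at once if a bystander is pushed away or knocked over (distance of any of bottle, jar, tipbox, timer from where it was at the start of the episode above 0.03 m or angle between any of bottle, jar's own z axis and vertical above 0.5 rad).
It fails at once if the camera or its stand is bumped (contact force between any of the arm, the fingers, flask and stand above 2 N).
It also fails if it takes over 64 s, if anything falls off the work surface, if the arm or the gripper's body presses on something with over 40 N, if the wrist force passes 120 N, or if a joint passes its speed limit or range.

### The arm

A 7-joint arm with a two-finger parallel gripper is mounted at the origin on the work surface. World frame = base frame: x ahead of the robot, y to its left, z up, the work surface at z = 0. Lengths are in mm, angles in degrees, forces in N, time in s.
With the tool pointing down it reaches from about 400 to 900 mm from the base axis. Payload 5.6 kg.
Tool frame: the origin (TCP) lies at the very end of the fingers, on their centre line; the grasp point (between the pads) lies 19 mm behind it; z points along the fingers, y is the line along which they close (so a half turn about z gives the same grasp; the last joint's range is limited). The gripper opens to 92 mm and grips with 3 to 60 N. Pads are 20 mm wide; open, the fingers measure 128 mm over their backs; the gripper's body (75 mm by 189 mm) begins 69 mm behind the grasp point.
Start: joints at [-79.412, 26.786, -0.665, 91.828, 0.344, 61.387, -3.226], TCP at [146.834, 633.205, 214.592] pointing down, gripper open.
Joint ranges: [-144.91, 144.91], [-17.63, 115.5], [-89.93, 88.59], [15.96, 139.68], [-74.01, 254.01], [8.47, 105.57], [-167.45, 167.45]. Speed limits (degrees/s): [147.25, 147.25, 180, 180, 180, 180, 180].

### API

Orientations are given as [roll, pitch, yaw] about the fixed x, y, z axes, in that order (R = Rz(yaw) Ry(pitch) Rx(roll)).
In Python, from bench import ctrl gives the robot as it stands.
- The arm moves only by the tool jog_arm, never from a script. Its argument "rows" is a list of rows, each an object of numbers: "dx", "dy", "dz": the shift along the world's x, y, z in m; "ax", "ay", "az": the turn, a rotation vector about the world's x, y, z in rad; "jaw": the opening, from 0 (shut) to 1 (fully open). In form: [{"dx": .., "dy": .., "dz": .., "ax": .., "ay": .., "az": .., "jaw": ..}, ...]. A call has exactly 5 rows; each row is the pose to reach, as a shift and turn from the pose commanded when the call began; what a row does not reach only later rows make up. A row lasts 1/10 s, in which the tool goes at most 50 mm and 8.59 degrees, less where a joint would pass 70% of its speed; a pose out of reach is approached as far as the arm can. A call with a gripper value outside its range is refused whole. The fingers move at their own pace and stop on an object; "grip_force" is the grip in N (left out, the last holds). Time passes only in rows, so rows that repeat a pose let the fingers close, or fill a call up. It gives the time, the measured TCP pose, the force, the opening and the grip force at its end, in the units of the state.
- ctrl.get_state(): the state, without advancing time (a new reading comes with each control period).
- ctrl.camera(name): name is "scene" or "top" or "wrist"; returns a dict with "color" (400x640x3 uint8, blue, green, red), "z_map" (400x640 float32, mm along the optical axis (not along the pixel's ray), 0 where there is no reading), "mtx" (3x3 intrinsics, pixels), "R" (3x3) and "t" (3): a world point X has camera coordinates R X + t. Camera axes: x right, y down, z forward; pixel columns grow to the right and rows downward; lengths in mm; the calibration is good to about 2 mm. A picture is of the moment at which its call begins.
- ctrl.job_done(): hands the job in; it is judged then, once.
The state is a dict: "t": time; "joints": joint angles; "qvel": joint speeds; "effort": joint torques, N m; "tcp_pos": TCP position; "orientation": TCP orientation; "force": force on the tool from outside, world axes, zero at the start; "ft_torque": the same for the moment, N m; "grip_width": finger opening in mm; "finger_force": force on a finger pad.
Only numpy, scipy, OpenCV 4.12 (cv2) and the standard library are available. Lean on these libraries where they do the work, as an engineer would, in place of code of your own. Each camera call takes 0.05 s, during which the arm holds its last target. There are 200 camera calls.

## Working session

There is one attempt and no reset: what is moved stays moved. The work goes in short steps, Python scripts to look and compute and a tool call to move; the robot and the scene stay as the last step left them, time stands still between calls to the robot, and variables do not carry over. Pictures are saved under pics/ and viewed, at most 10 in all, crops included, and the job is handed in when it is done.

Besides the shell and the picture viewer there is one more tool, called after "Emit:" as name(argument=value, ...), one argument or row to a line, values as JSON. jog_arm: Moves the arm, as the interface text tells. Its arguments: {"type":"object","properties":{"rows":{"type":"array","items":{"type":"object","properties":{"dx":{"type":"number"},"dy":{"type":"number"},"dz":{"type":"number"},"ax":{"type":"number"},"ay":{"type":"number"},"az":{"type":"number"},"jaw":{"type":"number"}}}},"grip_force":{"type":"number"}},"required":["rows"]}

```bash
mkdir -p pics; ls
cat > h.py <<'E'
import numpy as np, cv2
from bench import ctrl
def cam(n):
    return ctrl.camera(n)
def pts(c):
    z=c["z_map"]; h,w=z.shape; u,v=np.meshgrid(np.arange(w),np.arange(h))
    K=c["mtx"]; X=np.stack([(u-K[0,2])/K[0,0]*z,(v-K[1,2])/K[1,1]*z,z],-1)
    P=(X-c["t"])@c["R"]; P[z<=0]=np.nan; return P
E
python3 - <<'E'
from h import *
import pickle
for n in("top","scene"):
    c=cam(n); cv2.imwrite(f"pics/{n}0.png",c["color"]); pickle.dump(c,open(n+".pkl","wb")); print(n,c["mtx"],c["R"],c["t"])
s=ctrl.get_state(); print(s)
E
```

```text
pics
top [[431.40805699   0.         320.53942553]
 [  0.         431.40805699 202.65259641]
 [  0.           0.           1.        ]] [[-0.02653151 -0.9993134   0.0258614 ]
 [-0.99648606  0.02438271 -0.08013123]
 [ 0.07944564 -0.02789653 -0.99644878]] [  -9.47209431  532.06834943 1213.8257944 ]
scene [[363.79189607   0.         314.82057889]
 [  0.         363.79189607 197.03941425]
 [  0.           0.           1.        ]] [[ 0.73591088  0.67697138 -0.01203835]
 [ 0.49348073 -0.54844892 -0.67504115]
 [-0.46358596  0.49082944 -0.73768186]] [-410.56277143 -153.31824173 1290.07173047]
{'t': 0.1, 'joints': array([-79.4115535 ,  26.83051223,  -0.66444542,  91.87158255,
         0.34451234,  61.38684415,  -3.22741048]), 'qvel': array([-0.02448242, -0.18613603, -0.07564065, -0.13548948,  0.02671959,
        0.05486623, -0.01235168]), 'effort': array([ 1.23429003e-03, -5.21644700e+01, -1.23476505e-02, -2.44361562e+01,
       -5.67861786e-02,  1.41119302e-02,  4.36752032e-05]), 'tcp_pos': array([146.75586265, 632.7146902 , 213.76995493]), 'orientation': array([-1.79913309e+02,  7.18498106e-03,  1.66942512e+02]), 'force': array([-0.03918605,  0.57948033, -0.26038702]), 'ft_torque': array([-0.00162679, -0.01696546, -0.01053681]), 'finger_force': 0.0, 'grip_width': 91.64946477398556}
```

View pics/top0.png

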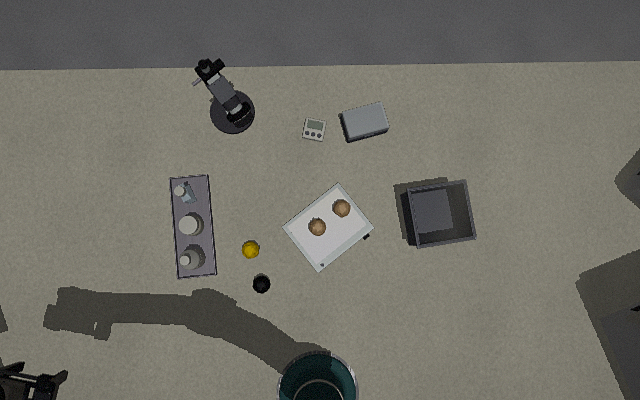

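View pics/scene0.png

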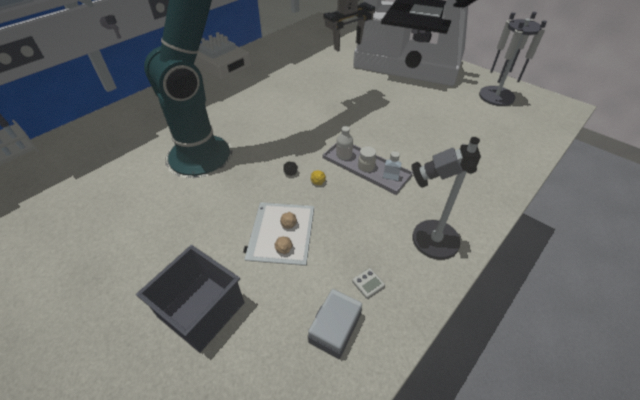

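Top view: the brown balls are at (317,227) and (341,208) on the pad. The look-alikes are yellow at (251,249) and black at (262,284). On the tray are a flat-sided vessel (flask) at (185,191), the jar at (190,224) and the bottle at (190,259). The bin is at (438,213), on the right, and the stand foot is at (232,112). I choose the two brown balls on the pad and the vessel at (185,191), and will check both in a crop.

Run:
```python
from h import *
import pickle
c=pickle.load(open("top.pkl","rb")); P=pts(c); im=c["color"]; s=pickle.load(open("scene.pkl","rb")); S=pts(s)
hsv=cv2.cvtColor(im,cv2.COLOR_BGR2HSV)
def comp(m,mn):
    n,l,st,ce=cv2.connectedComponentsWithStats(m.astype(np.uint8)); return [(l==i,st[i],ce[i]) for i in range(1,n) if st[i][4]>mn]
def ray(c,u,v,z):
    d=c["R"].T@np.linalg.inv(c["mtx"])@[u,v,1]; o=-c["R"].T@c["t"]; return o+d*(z-o[2])/d[2]
print("cam",-c["R"].T@c["t"])
m=np.zeros(im.shape[:2],bool); m[180:275,280:380]=1
for mm,st,ce in comp(m&(hsv[...,1]>90)&(hsv[...,0]<25),40):
    print("brown",st,ce.round(1),ray(c,*ce,27).round(), np.nanmax(P[mm][:,2]).round())
# regions by height
def rect(name,u0,v0,u1,v1,z0,z1):
    Q=P[v0:v1,u0:u1].reshape(-1,3); Q=Q[(Q[:,2]>z0)&(Q[:,2]<z1)]
    r=cv2.minAreaRect(Q[:,:2].astype(np.float32)); print(name,len(Q),np.round(r[0]),np.round(r[1]),round(r[2],1),"zmax",Q[:,2].max().round(),"med",np.median(Q,0).round())
rect("pad",275,175,385,280,3,12)
rect("bin rim",390,170,485,255,110,130)
rect("tray",160,165,225,285,8,26)
rect("jar",175,208,206,240,55,80); rect("bottle",170,240,206,276,40,130)
rect("flask",165,178,206,208,25,130); rect("flaskcap",165,178,206,208,85,120)
rect("foot",200,80,262,140,2,40); rect("camera",180,50,262,140,200,345);rect("column top",180,50,262,140,348,380)
rect("tipbox",330,90,400,150,50,80); rect("timer",295,110,330,145,8,30)
# scene cam
h,w=S.shape[:2]
def rs(name,u0,v0,u1,v1,z0,z1):
    Q=S[v0:v1,u0:u1].reshape(-1,3); Q=Q[(Q[:,2]>z0)&(Q[:,2]<z1)]
    r=cv2.minAreaRect(Q[:,:2].astype(np.float32)); print("S",name,len(Q),np.round(r[0]),np.round(r[1]),round(r[2],1),"med",np.median(Q,0).round(), Q[:,2].max().round())
rs("flask",375,148,412,185,25,130); rs("cap",375,148,412,185,85,120);rs("camera",405,130,490,195,215,345);rs("foot",410,220,465,262,3,30);rs("pad",240,200,320,270,3,12);rs("col",430,170,480,240,30,200)
a=cv2.resize(im[170:270,165:265],None,fx=3.9,fy=3.9,interpolation=3); b=cv2.resize(s["color"][135:200,320:420],(400,260),interpolation=3)
d=cv2.resize(s["color"][195:265,240:320],(400,300),interpolation=3)
o=np.zeros((600,800,3),np.uint8); o[:390,:390]=a; o[:260,400:]=b; o[280:580,400:]=d; cv2.imwrite("pics/crop.png",o)
```

```text
cam [ 433.51421618   11.42266116 1252.39548681]
brown [333 200  17  17 207] [341.4 208. ] [514. -82.  27.] 54.0
brown [309 219  17  17 196] [317.1 226.8] [463. -11.  27.] 54.0
pad 4485 [463. -48.] [318. 301.] 88.4 zmax 12.0 med [456. -44.   6.]
bin rim 970 [ 488. -340.] [162. 164.] 7.7 zmax 128.0 med [ 488. -346.  120.]
tray 596 [484. 329.] [304. 144.] 4.6 zmax 26.0 med [479. 340.  16.]
jar 296 [477. 341.] [51. 46.] 89.2 zmax 77.0 med [476. 339.  71.]
bottle 400 [384. 335.] [53. 54.] 66.5 zmax 125.0 med [385. 327.  84.]
flask 256 [566. 355.] [49. 27.] 27.1 zmax 108.0 med [563. 349.  69.]
flaskcap 102 [566. 355.] [26. 26.] 88.7 zmax 108.0 med [566. 354. 101.]
foot 1265 [814. 234.] [179. 178.] 89.3 zmax 34.0 med [787. 230.  14.]
camera 1414 [767. 201.] [133.  83.] 38.4 zmax 344.0 med [767. 199. 307.]
column top 80 [806. 229.] [17. 18.] 41.9 zmax 363.0 med [805. 228. 359.]
tipbox 1224 [ 759. -155.] [ 85. 122.] 14.4 zmax 73.0 med [ 759. -153.   66.]
timer 446 [749.  -8.] [72. 62.] 76.5 zmax 24.0 med [748. -10.  16.]
S flask 300 [548. 348.] [99. 37.] 9.5 med [574. 345.  61.] 103.0
S cap 71 [572. 353.] [28. 27.] 68.0 med [573. 348.  98.] 103.0
S camera 1776 [768. 203.] [134.  86.] 32.5 med [788. 194. 296.] 345.0
S foot 1361 [810. 224.] [129. 127.] 75.1 med [817. 215.  14.] 30.0
S pad 2441 [465. -51.] [178. 218.] 36.8 med [469. -55.   5.] 11.0
S col 334 [811. 222.] [18. 12.] 19.0 med [812. 220. 124.] 200.0
```

View pics/crop.png

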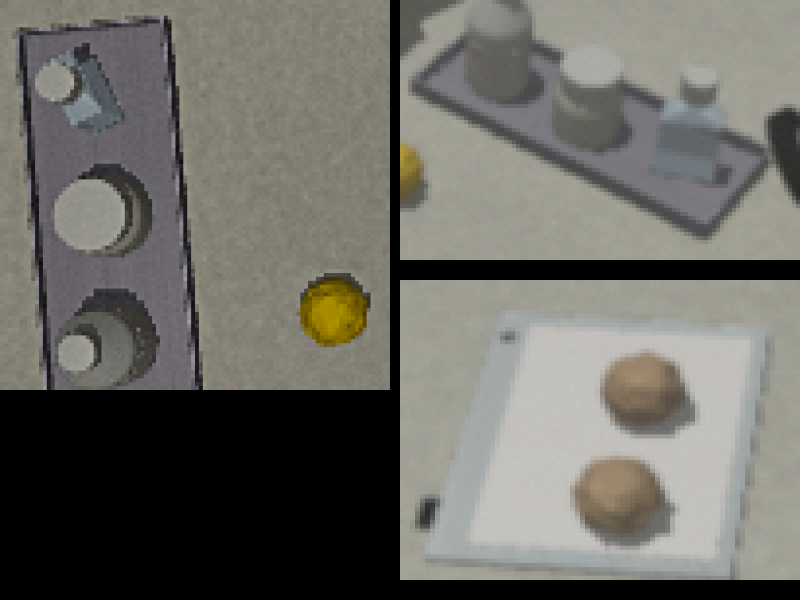

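The crop confirms both choices: a flat-sided clear body with a small white cap is the flask (top crop around (60,80)), and two brown balls lie on the pad. The measurements agree with the given sizes. Positions in mm:

| Item | Position |
|---|---|
| Ball A | (463, -11) |
| Ball B | (514, -82) |
| Bin | (488, -340) |
| Flask | (566, 355) |
| Column | (809, 226) |

Next I move to above ball A, with the fingers closing at about 36° azimuth.

Emit:
jog_arm(
  rows=[
    {"dx": 0.03,"dy": -0.035,"dz": 0.004,"az": -0.06,"jaw": 1},
    {"dx": 0.06,"dy": -0.07,"dz": 0.008,"az": -0.12,"jaw": 1},
    {"dx": 0.095,"dy": -0.105,"dz": 0.012,"az": -0.18,"jaw": 1},
    {"dx": 0.125,"dy": -0.14,"dz": 0.016,"az": -0.24,"jaw": 1},
    {"dx": 0.16,"dy": -0.18,"dz": 0.02,"az": -0.3,"jaw": 1},
  ],
  grip_force=12,
)

```text
schema error: expected keys dx, dy, dz, ax, ay, az, jaw
```

Emit:
jog_arm(
  rows=[
    {"dx": 0.02,"dy": -0.042,"az": -0.06,"jaw": 1},
    {"dx": 0.04,"dy": -0.084,"az": -0.12,"jaw": 1},
    {"dx": 0.06,"dy": -0.126,"az": -0.18,"jaw": 1},
    {"dx": 0.08,"dy": -0.168,"az": -0.24,"jaw": 1},
    {"dx": 0.1,"dy": -0.21,"az": -0.3,"jaw": 1},
  ],
)

```text
schema error: expected keys dx, dy, dz, ax, ay, az, jaw
```

Emit:
jog_arm(
  rows=[
    {"dx": 0.01,"dy": -0.046,"dz": -0.012,"az": -0.06,"jaw": 1},
    {"dx": 0.02,"dy": -0.092,"dz": -0.024,"az": -0.12,"jaw": 1},
    {"dx": 0.03,"dy": -0.138,"dz": -0.036,"az": -0.12,"jaw": 1},
    {"dx": 0.04,"dy": -0.184,"dz": -0.048,"az": -0.12,"jaw": 1},
    {"dx": 0.05,"dy": -0.23,"dz": -0.06,"az": -0.12,"jaw": 1},
  ],
)

```text
schema error: expected keys dx, dy, dz, ax, ay, az, jaw
```

Run:
```python
from h import *
import pickle
c=cam("wrist"); s=ctrl.get_state(); print(s["t"],s["tcp_pos"],s["orientation"],s["joints"]); print(-c["R"].T@c["t"],c["R"][2])
im=c["color"]; cv2.imwrite("pics/w1.png",im); hsv=cv2.cvtColor(im,cv2.COLOR_BGR2HSV); P=pts(c)
m=((hsv[...,1]>90)&(hsv[...,0]<22)&(P[...,2]>5)&(P[...,2]<70)).astype(np.uint8)
n,l,st,ce=cv2.connectedComponentsWithStats(m)
for i in range(1,n):
    if st[i][4]>400:
        Q=P[l==i]; (u,v),r=cv2.minEnclosingCircle(np.argwhere(l==i)[:,::-1].astype(np.float32))
        d=c["R"].T@np.linalg.inv(c["mtx"])@[u,v,1]; o=-c["R"].T@c["t"]; X=o+d*(27-o[2])/d[2]
        print(st[i],X.round(),r*np.linalg.norm(X-o)/c["mtx"][0,0],Q[:,2].max(),np.median(Q,0),"hue",np.median(hsv[l==i],0))
```

```text
0.15 [146.78920838 632.7668515  213.87862811] [-1.79924612e+02  6.19877513e-03  1.66942053e+02] [-79.41059594  26.82404415  -0.66259779  91.86667793   0.34305556
  61.38686463  -3.22453683]
[ 71.82664917 650.33602895 382.37087485] [ 0.26444088 -0.06280008 -0.96235501]
```

All the keys are required in each row, so I'm repeating the calls with them in.

Emit:
jog_arm(
  rows=[
    {"dx": 0.03,"dy": -0.035,"dz": 0.004,"ax": 0,"ay": 0,"az": -0.06,"jaw": 1},
    {"dx": 0.06,"dy": -0.07,"dz": 0.008,"ax": 0,"ay": 0,"az": -0.12,"jaw": 1},
    {"dx": 0.095,"dy": -0.105,"dz": 0.012,"ax": 0,"ay": 0,"az": -0.18,"jaw": 1},
    {"dx": 0.125,"dy": -0.14,"dz": 0.016,"ax": 0,"ay": 0,"az": -0.24,"jaw": 1},
    {"dx": 0.16,"dy": -0.18,"dz": 0.02,"ax": 0,"ay": 0,"az": -0.3,"jaw": 1},
  ],
  grip_force=12,
)

```text
t: 0.65
tcp_pos: [305.3, 454.3, 234.4]
orientation: [-180.0, -0.0, 149.7]
force: [0.0, 0.9, 0.7]
grip_width: 92.1
finger_force: 0.0
```

Emit:
jog_arm(
  rows=[
    {"dx": 0.02,"dy": -0.042,"dz": 0,"ax": 0,"ay": 0,"az": -0.06,"jaw": 1},
    {"dx": 0.04,"dy": -0.084,"dz": 0,"ax": 0,"ay": 0,"az": -0.12,"jaw": 1},
    {"dx": 0.06,"dy": -0.126,"dz": 0,"ax": 0,"ay": 0,"az": -0.18,"jaw": 1},
    {"dx": 0.08,"dy": -0.168,"dz": 0,"ax": 0,"ay": 0,"az": -0.24,"jaw": 1},
    {"dx": 0.1,"dy": -0.21,"dz": 0,"ax": 0,"ay": 0,"az": -0.3,"jaw": 1},
  ],
)

```text
t: 1.15
tcp_pos: [405.1, 243.8, 234.4]
orientation: [180.0, -0.0, 132.4]
force: [1.0, 0.3, -0.0]
grip_width: 92.0
finger_force: 0.0
```

Emit:
jog_arm(
  rows=[
    {"dx": 0.01,"dy": -0.046,"dz": -0.012,"ax": 0,"ay": 0,"az": -0.06,"jaw": 1},
    {"dx": 0.02,"dy": -0.092,"dz": -0.024,"ax": 0,"ay": 0,"az": -0.12,"jaw": 1},
    {"dx": 0.03,"dy": -0.138,"dz": -0.036,"ax": 0,"ay": 0,"az": -0.12,"jaw": 1},
    {"dx": 0.04,"dy": -0.184,"dz": -0.048,"ax": 0,"ay": 0,"az": -0.12,"jaw": 1},
    {"dx": 0.05,"dy": -0.23,"dz": -0.06,"ax": 0,"ay": 0,"az": -0.12,"jaw": 1},
  ],
)

```text
t: 1.65
tcp_pos: [454.7, 14.0, 174.1]
orientation: [180.0, 0.0, 125.7]
force: [1.1, 0.0, -0.2]
grip_width: 91.9
finger_force: 0.0
```

```bash
cat > balls.py <<'E'
from h import *
c=cam("wrist"); s=ctrl.get_state(); print(s["t"],s["tcp_pos"],s["orientation"],s["joints"]); print(-c["R"].T@c["t"],c["R"][2])
im=c["color"]; cv2.imwrite("pics/w_%.1f.png"%s["t"],im); hsv=cv2.cvtColor(im,cv2.COLOR_BGR2HSV); P=pts(c)
m=((hsv[...,1]>90)&(hsv[...,0]<22)&(P[...,2]>5)&(P[...,2]<70)).astype(np.uint8)
n,l,st,ce=cv2.connectedComponentsWithStats(m)
for i in range(1,n):
    if st[i][4]>400:
        Q=P[l==i]; (u,v),r=cv2.minEnclosingCircle(np.argwhere(l==i)[:,::-1].astype(np.float32))
        d=c["R"].T@np.linalg.inv(c["mtx"])@[u,v,1]; o=-c["R"].T@c["t"]; X=o+d*(27-o[2])/d[2]
        print(st[i],X.round(),r*np.linalg.norm(X-o)/c["mtx"][0,0],Q[:,2].max(),np.median(Q,0),"hue",np.median(hsv[l==i],0))
E
python3 balls.py
```

```text
1.7 [454.8249662    5.90366083 172.91280919] [-179.84600726    0.18527743  125.18142447] [-30.38642445  11.25066268  28.45724374 121.98726018  -6.82866919
  48.32456376  37.34384744]
[409.50715972  76.13876379 342.72983028] [ 0.15917394 -0.21985206 -0.96245973]
[ 295  200   37   37 1004] [465. -12.  27.] 22.52704632082729 48.34563899641955 [461.2517972   -6.75966217  43.9677667 ] hue [19. 95. 97.]
```

Emit:
jog_arm(
  rows=[
    {"dx": 0.007,"dy": -0.024,"dz": -0.02,"ax": 0,"ay": 0,"az": 0,"jaw": 1},
    {"dx": 0.007,"dy": -0.024,"dz": -0.06,"ax": 0,"ay": 0,"az": 0,"jaw": 1},
    {"dx": 0.007,"dy": -0.024,"dz": -0.105,"ax": 0,"ay": 0,"az": 0,"jaw": 1},
    {"dx": 0.007,"dy": -0.024,"dz": -0.145,"ax": 0,"ay": 0,"az": 0,"jaw": 1},
    {"dx": 0.007,"dy": -0.024,"dz": -0.162,"ax": 0,"ay": 0,"az": 0,"jaw": 1},
  ],
)

```text
t: 2.2
tcp_pos: [459.3, -8.2, 9.2]
orientation: [-179.7, -0.1, 125.7]
force: [-0.8, 0.3, 0.0]
grip_width: 91.8
finger_force: 0.0
```

Emit:
jog_arm(
  rows=[
    {"dx": 0,"dy": 0,"dz": 0,"ax": 0,"ay": 0,"az": 0,"jaw": 0.3},
    {"dx": 0,"dy": 0,"dz": 0,"ax": 0,"ay": 0,"az": 0,"jaw": 0.3},
    {"dx": 0,"dy": 0,"dz": 0,"ax": 0,"ay": 0,"az": 0,"jaw": 0.3},
    {"dx": 0,"dy": 0,"dz": 0,"ax": 0,"ay": 0,"az": 0,"jaw": 0.3},
    {"dx": 0,"dy": 0,"dz": 0,"ax": 0,"ay": 0,"az": 0,"jaw": 0.3},
  ],
)

```text
t: 2.7
tcp_pos: [462.5, -8.0, 13.4]
orientation: [179.9, 0.0, 125.7]
force: [0.3, 0.4, 0.6]
grip_width: 54.4
finger_force: 0.0
```

Emit:
jog_arm(
  rows=[
    {"dx": 0,"dy": 0,"dz": 0,"ax": 0,"ay": 0,"az": 0,"jaw": 0.3},
    {"dx": 0,"dy": 0,"dz": 0,"ax": 0,"ay": 0,"az": 0,"jaw": 0.3},
    {"dx": 0,"dy": 0,"dz": 0,"ax": 0,"ay": 0,"az": 0,"jaw": 0.3},
    {"dx": 0,"dy": 0,"dz": 0.02,"ax": 0,"ay": 0,"az": 0,"jaw": 0.3},
    {"dx": 0,"dy": 0,"dz": 0.06,"ax": 0,"ay": 0,"az": 0,"jaw": 0.3},
  ],
)

```text
t: 3.2
tcp_pos: [459.6, -8.5, 71.3]
orientation: [-179.7, -0.1, 125.7]
force: [0.5, 0.4, 0.9]
grip_width: 46.7
finger_force: 12.0
```

Emit:
jog_arm(
  rows=[
    {"dx": 0,"dy": 0,"dz": 0.04,"ax": 0,"ay": 0,"az": 0,"jaw": 0.3},
    {"dx": 0,"dy": -0.01,"dz": 0.08,"ax": 0,"ay": 0,"az": 0,"jaw": 0.3},
    {"dx": 0,"dy": -0.04,"dz": 0.11,"ax": 0,"ay": 0,"az": 0,"jaw": 0.3},
    {"dx": 0.003,"dy": -0.08,"dz": 0.12,"ax": 0,"ay": 0,"az": 0,"jaw": 0.3},
    {"dx": 0.006,"dy": -0.12,"dz": 0.12,"ax": 0,"ay": 0,"az": 0,"jaw": 0.3},
  ],
)

```text
t: 3.7
tcp_pos: [469.0, -129.2, 194.7]
orientation: [179.7, 0.1, 125.8]
force: [0.4, 0.1, -0.8]
grip_width: 46.1
finger_force: 12.0
```

Emit:
jog_arm(
  rows=[
    {"dx": 0.004,"dy": -0.045,"dz": 0,"ax": 0,"ay": 0,"az": 0,"jaw": 0.3},
    {"dx": 0.008,"dy": -0.09,"dz": 0,"ax": 0,"ay": 0,"az": 0,"jaw": 0.3},
    {"dx": 0.012,"dy": -0.135,"dz": 0,"ax": 0,"ay": 0,"az": 0,"jaw": 0.3},
    {"dx": 0.016,"dy": -0.175,"dz": -0.01,"ax": 0,"ay": 0,"az": 0,"jaw": 0.3},
    {"dx": 0.018,"dy": -0.2,"dz": -0.03,"ax": 0,"ay": 0,"az": 0,"jaw": 0.3},
  ],
)

```text
t: 4.2
tcp_pos: [486.1, -332.4, 163.4]
orientation: [180.0, 0.2, 125.5]
force: [0.4, 0.1, 0.8]
grip_width: 46.5
finger_force: 12.0
```

Emit:
jog_arm(
  rows=[
    {"dx": 0,"dy": 0,"dz": -0.01,"ax": 0,"ay": 0,"az": 0,"jaw": 0.3},
    {"dx": 0,"dy": 0,"dz": -0.01,"ax": 0,"ay": 0,"az": 0,"jaw": 0.8},
    {"dx": 0,"dy": 0,"dz": -0.01,"ax": 0,"ay": 0,"az": 0,"jaw": 1},
    {"dx": 0,"dy": 0,"dz": -0.01,"ax": 0,"ay": 0,"az": 0,"jaw": 1},
    {"dx": 0,"dy": 0,"dz": -0.01,"ax": 0,"ay": 0,"az": 0,"jaw": 1},
  ],
)

```text
t: 4.7
tcp_pos: [486.5, -327.4, 153.3]
orientation: [179.9, 0.1, 125.8]
force: [0.8, -0.4, 0.8]
grip_width: 76.4
finger_force: 0.0
```

Emit:
jog_arm(
  rows=[
    {"dx": 0,"dy": 0.01,"dz": 0.02,"ax": 0,"ay": 0,"az": 0,"jaw": 1},
    {"dx": 0.005,"dy": 0.055,"dz": 0.03,"ax": 0,"ay": 0,"az": 0,"jaw": 1},
    {"dx": 0.01,"dy": 0.1,"dz": 0.03,"ax": 0,"ay": 0,"az": 0,"jaw": 1},
    {"dx": 0.015,"dy": 0.145,"dz": 0.03,"ax": 0,"ay": 0,"az": 0,"jaw": 1},
    {"dx": 0.02,"dy": 0.19,"dz": 0.03,"ax": 0,"ay": 0,"az": 0,"jaw": 1},
  ],
)

```text
t: 5.2
tcp_pos: [506.0, -136.0, 183.2]
orientation: [179.9, 0.0, 125.7]
force: [0.9, 0.3, -0.3]
grip_width: 91.7
finger_force: 0.0
```

```bash
sed -i 's/,1\]>90/,1]>75/' balls.py; python3 balls.py
python3 - <<'E'
from h import *
c=cam("top"); im=c["color"]; hsv=cv2.cvtColor(im,cv2.COLOR_BGR2HSV)
n,l,st,ce=cv2.connectedComponentsWithStats(((hsv[...,1]>80)&(hsv[...,0]<20)).astype(np.uint8))
print([(st[i].tolist(),ce[i].round()) for i in range(1,n) if st[i][4]>30])
E
```

```text
5.25 [ 507.16286126 -126.94476967  182.46000608] [179.78697165  -0.25015163 126.30913596] [-18.37685695  18.38763985  35.05552373 113.15219087 -13.61531548
  52.48187939  59.99163932]
[460.56580288 -73.842318   351.80321699] [ 0.16038204 -0.21968098 -0.96229822]
[ 335  140   41   41 1201] [516. -79.  27.] 24.557597028259444 48.32964500389258 [514.00422747 -79.41687691  43.63644299] hue [ 19.  90. 136.]
[([333, 200, 17, 17, 199], array([342., 208.])), ([417, 224, 12, 17, 146], array([423., 232.]))]
```

Ball A is in the bin at (423,232) in the top view. Ball B is measured at (515,-80).

Emit:
jog_arm(
  rows=[
    {"dx": 0.007,"dy": 0.04,"dz": -0.02,"ax": 0,"ay": 0,"az": 0,"jaw": 1},
    {"dx": 0.007,"dy": 0.06,"dz": -0.06,"ax": 0,"ay": 0,"az": 0,"jaw": 1},
    {"dx": 0.007,"dy": 0.06,"dz": -0.105,"ax": 0,"ay": 0,"az": 0,"jaw": 1},
    {"dx": 0.007,"dy": 0.06,"dz": -0.15,"ax": 0,"ay": 0,"az": 0,"jaw": 1},
    {"dx": 0.007,"dy": 0.06,"dz": -0.17,"ax": 0,"ay": 0,"az": 0,"jaw": 1},
  ],
)

```text
t: 5.8
tcp_pos: [510.7, -77.8, 9.5]
orientation: [-179.8, -0.1, 125.8]
force: [-0.7, -0.6, 0.0]
grip_width: 92.1
finger_force: 0.0
```

Emit:
jog_arm(
  rows=[
    {"dx": 0,"dy": 0,"dz": 0,"ax": 0,"ay": 0,"az": 0,"jaw": 0.3},
    {"dx": 0,"dy": 0,"dz": 0,"ax": 0,"ay": 0,"az": 0,"jaw": 0.3},
    {"dx": 0,"dy": 0,"dz": 0,"ax": 0,"ay": 0,"az": 0,"jaw": 0.3},
    {"dx": 0,"dy": 0,"dz": 0,"ax": 0,"ay": 0,"az": 0,"jaw": 0.3},
    {"dx": 0,"dy": 0,"dz": 0,"ax": 0,"ay": 0,"az": 0,"jaw": 0.3},
  ],
)

```text
t: 6.3
tcp_pos: [513.6, -78.2, 13.6]
orientation: [179.9, 0.1, 125.7]
force: [-0.6, -0.3, 0.1]
grip_width: 53.9
finger_force: 0.0
```

Emit:
jog_arm(
  rows=[
    {"dx": 0,"dy": 0,"dz": 0,"ax": 0,"ay": 0,"az": 0,"jaw": 0.3},
    {"dx": 0,"dy": 0,"dz": 0,"ax": 0,"ay": 0,"az": 0,"jaw": 0.3},
    {"dx": 0,"dy": 0,"dz": 0,"ax": 0,"ay": 0,"az": 0,"jaw": 0.3},
    {"dx": 0,"dy": 0,"dz": 0.02,"ax": 0,"ay": 0,"az": 0,"jaw": 0.3},
    {"dx": 0,"dy": 0,"dz": 0.06,"ax": 0,"ay": 0,"az": 0,"jaw": 0.3},
  ],
)

```text
t: 6.8
tcp_pos: [510.4, -78.1, 70.9]
orientation: [-179.7, -0.2, 125.7]
force: [-0.0, -0.1, -0.1]
grip_width: 45.3
finger_force: 11.7
```

Emit:
jog_arm(
  rows=[
    {"dx": 0,"dy": 0,"dz": 0.04,"ax": 0,"ay": 0,"az": 0,"jaw": 0.3},
    {"dx": 0,"dy": -0.005,"dz": 0.08,"ax": 0,"ay": 0,"az": 0,"jaw": 0.3},
    {"dx": 0,"dy": -0.03,"dz": 0.115,"ax": 0,"ay": 0,"az": 0,"jaw": 0.3},
    {"dx": -0.003,"dy": -0.07,"dz": 0.12,"ax": 0,"ay": 0,"az": 0,"jaw": 0.3},
    {"dx": -0.006,"dy": -0.11,"dz": 0.12,"ax": 0,"ay": 0,"az": 0,"jaw": 0.3},
  ],
)

```text
t: 7.3
tcp_pos: [507.7, -189.0, 194.3]
orientation: [179.8, 0.1, 125.8]
force: [0.5, 0.3, -0.4]
grip_width: 45.0
finger_force: 11.7
```

Emit:
jog_arm(
  rows=[
    {"dx": -0.002,"dy": -0.045,"dz": 0,"ax": 0,"ay": 0,"az": 0,"jaw": 0.3},
    {"dx": -0.004,"dy": -0.09,"dz": 0,"ax": 0,"ay": 0,"az": 0,"jaw": 0.3},
    {"dx": -0.008,"dy": -0.13,"dz": 0,"ax": 0,"ay": 0,"az": 0,"jaw": 0.3},
    {"dx": -0.01,"dy": -0.15,"dz": -0.02,"ax": 0,"ay": 0,"az": 0,"jaw": 0.3},
    {"dx": -0.012,"dy": -0.16,"dz": -0.04,"ax": 0,"ay": 0,"az": 0,"jaw": 0.3},
  ],
)

```text
t: 7.8
tcp_pos: [493.8, -351.5, 152.2]
orientation: [-180.0, 0.1, 125.5]
force: [-0.9, 0.3, 0.0]
grip_width: 45.2
finger_force: 11.7
```

Emit:
jog_arm(
  rows=[
    {"dx": 0,"dy": 0,"dz": 0,"ax": 0,"ay": 0,"az": 0,"jaw": 0.3},
    {"dx": 0,"dy": 0,"dz": 0,"ax": 0,"ay": 0,"az": 0,"jaw": 0.8},
    {"dx": 0,"dy": 0,"dz": 0,"ax": 0,"ay": 0,"az": 0,"jaw": 1},
    {"dx": 0,"dy": 0,"dz": 0,"ax": 0,"ay": 0,"az": 0,"jaw": 1},
    {"dx": 0,"dy": 0,"dz": 0.02,"ax": 0,"ay": 0,"az": 0,"jaw": 1},
  ],
)

```text
t: 8.3
tcp_pos: [494.1, -346.4, 171.3]
orientation: [-179.9, -0.2, 125.8]
force: [-0.4, 0.3, 0.3]
grip_width: 75.1
finger_force: 0.0
```

Emit:
jog_arm(
  rows=[
    {"dx": 0,"dy": 0.045,"dz": 0.02,"ax": 0,"ay": 0,"az": 0.05,"jaw": 1},
    {"dx": 0,"dy": 0.09,"dz": 0.04,"ax": 0,"ay": 0,"az": 0.1,"jaw": 1},
    {"dx": 0,"dy": 0.138,"dz": 0.05,"ax": 0,"ay": 0,"az": 0.15,"jaw": 1},
    {"dx": 0,"dy": 0.186,"dz": 0.06,"ax": 0,"ay": 0,"az": 0.2,"jaw": 1},
    {"dx": 0,"dy": 0.234,"dz": 0.06,"ax": 0,"ay": 0,"az": 0.23,"jaw": 1},
  ],
)

```text
t: 8.8
tcp_pos: [495.6, -112.1, 234.6]
orientation: [179.8, 0.2, 139.0]
force: [0.9, 0.5, -0.1]
grip_width: 91.8
finger_force: 0.0
```

Emit:
jog_arm(
  rows=[
    {"dx": 0,"dy": 0.048,"dz": 0,"ax": 0,"ay": 0,"az": 0.05,"jaw": 1},
    {"dx": 0,"dy": 0.096,"dz": 0,"ax": 0,"ay": 0,"az": 0.1,"jaw": 1},
    {"dx": 0,"dy": 0.144,"dz": 0,"ax": 0,"ay": 0,"az": 0.15,"jaw": 1},
    {"dx": 0,"dy": 0.192,"dz": 0,"ax": 0,"ay": 0,"az": 0.2,"jaw": 1},
    {"dx": 0,"dy": 0.24,"dz": 0,"ax": 0,"ay": 0,"az": 0.23,"jaw": 1},
  ],
)

```text
t: 9.3
tcp_pos: [494.4, 128.3, 233.5]
orientation: [179.9, 0.1, 152.2]
force: [1.2, 0.2, -0.3]
grip_width: 91.9
finger_force: 0.0
```

Emit:
jog_arm(
  rows=[
    {"dx": 0.007,"dy": 0.046,"dz": 0,"ax": 0,"ay": 0,"az": 0.05,"jaw": 1},
    {"dx": 0.014,"dy": 0.092,"dz": 0,"ax": 0,"ay": 0,"az": 0.1,"jaw": 1},
    {"dx": 0.021,"dy": 0.138,"dz": 0,"ax": 0,"ay": 0,"az": 0.15,"jaw": 1},
    {"dx": 0.028,"dy": 0.184,"dz": 0,"ax": 0,"ay": 0,"az": 0.2,"jaw": 1},
    {"dx": 0.035,"dy": 0.22,"dz": 0,"ax": 0,"ay": 0,"az": 0.23,"jaw": 1},
  ],
)

```text
t: 9.8
tcp_pos: [528.8, 349.7, 233.2]
orientation: [179.9, 0.0, 165.5]
force: [-0.0, 0.3, -0.0]
grip_width: 92.0
finger_force: 0.0
```

Run:
```python
from h import *
import pickle
t=cam("top"); im=t["color"]; hsv=cv2.cvtColor(im,cv2.COLOR_BGR2HSV)
n,l,st,ce=cv2.connectedComponentsWithStats(((hsv[...,1]>80)&(hsv[...,0]<20)).astype(np.uint8))
print([(st[i].tolist(),ce[i].round()) for i in range(1,n) if st[i][4]>30])
c=cam("wrist"); s=ctrl.get_state(); print(s["t"],s["tcp_pos"],s["orientation"],s["joints"]); 
pickle.dump(c,open("wf.pkl","wb")); cv2.imwrite("pics/wf.png",c["color"])
P=pts(c); Q=P.reshape(-1,3)
near=np.hypot(Q[:,0]-566,Q[:,1]-355)<50
for z0,z1 in((30,68),(85,125)):
    q=Q[near&(Q[:,2]>z0)&(Q[:,2]<z1)]
    if len(q)>20:
        r=cv2.minAreaRect(q[:,:2].astype(np.float32)); print(z0,len(q),np.round(r[0]),np.round(r[1]),r[2],"zmed",np.median(q[:,2]),q[:,2].max())
```

```text
[([429, 192, 17, 16, 199], array([437., 200.])), ([417, 225, 13, 17, 142], array([423., 232.]))]
9.9 [527.98186629 352.75060748 232.39805305] [ 1.79835696e+02 -1.94334597e-02  1.65760032e+02] [-49.01826319  24.50528956  16.58448682  94.08066689  -7.8154604
  62.4298752   45.52608038]
30 450 [567. 357.] [50. 24.] 27.083410263061523 zmed 60.503832857414906 67.95308496612655
85 506 [567. 357.] [27. 27.] 76.1369400024414 zmed 100.21873304406543 102.43615817192416
```

View pics/wf.png

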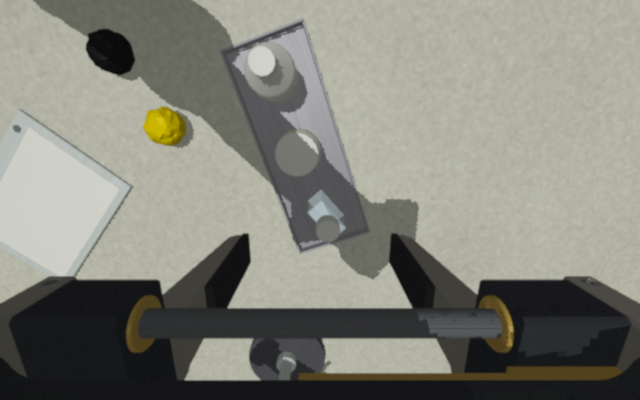

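Both balls are in the bin, at (437,200) and (423,232) in the top view. The wrist view shows the flask cap at (328,229). That gives the flask at (567,357), body 50x24 with its width axis at 27° and top at z 102, which fits the given sizes. Next I refine the camera's line of sight.

Run:
```python
from h import *
import pickle
for n,box in(("top",(275,175,385,280)),("scene",(240,200,320,270))):
    c=pickle.load(open(n+".pkl","rb")); P=pts(c); im=c["color"]
    g=cv2.cvtColor(im,cv2.COLOR_BGR2HSV); u0,v0,u1,v1=box
    # pad by height, largest component incl. balls
    m=np.zeros(im.shape[:2],np.uint8); m[v0:v1,u0:u1]=((g[v0:v1,u0:u1,2]>195)&(g[v0:v1,u0:u1,1]<40))|((g[v0:v1,u0:u1,0]>85)&(g[v0:v1,u0:u1,0]<135)&(g[v0:v1,u0:u1,2]>90))
    k=max(cv2.findContours(m,0,2)[0],key=cv2.contourArea)[:,0].astype(float)
    o=-c["R"].T@c["t"]; d=np.c_[k,np.ones(len(k))]@np.linalg.inv(c["mtx"]).T@c["R"]; X=o+d*((6-o[2])/d[:,2])[:,None]
    print(n,"pad",cv2.minAreaRect(X[:,:2].astype(np.float32)))
    Q=P.reshape(-1,3); f=(Q[:,2]>215)&(Q[:,2]<345)&(np.hypot(Q[:,0]-768,Q[:,1]-202)<110); q=Q[f]
    r=cv2.minAreaRect(q[:,:2].astype(np.float32)); 
    x=q[:,:2]-[806,228]; 
    for a in (35,37,39,41):
        e=np.array([np.cos(np.radians(a)),np.sin(np.radians(a))]); al=x@e; la=x@[-e[1],e[0]]
        fr=al<-70
        print(a,"along",np.percentile(al,[.5,99.5]).round(),"lat all",np.percentile(la,[1,99]).round(),"front lat",np.percentile(la[fr],[1,99]).round())
    fr=q[q[:,2]<285]; print("low part",fr.min(0).round(),fr.max(0).round(),len(fr))
```

```text
top pad ((409.99774169921875, -18.02154541015625), (104.58506774902344, 74.61390686035156), 58.868289947509766)
35 along [-113.   16.] lat all [-36.  36.] front lat [-33.  25.]
37 along [-113.   16.] lat all [-36.  36.] front lat [-29.  28.]
39 along [-113.   16.] lat all [-36.  36.] front lat [-26.  32.]
41 along [-113.   16.] lat all [-36.  36.] front lat [-23.  35.]
low part [706. 143. 240.] [769. 228. 285.] 425
scene pad ((423.9797058105469, -112.23223114013672), (21.78253936767578, 147.48870849609375), 37.715553283691406)
35 along [-111.   19.] lat all [-43.  14.] front lat [-38.  13.]
37 along [-112.   18.] lat all [-43.  16.] front lat [-35.  16.]
39 along [-112.   18.] lat all [-43.  17.] front lat [-32.  19.]
41 along [-112.   17.] lat all [-43.  19.] front lat [-29.  23.]
low part [712. 141. 215.] [819. 227. 285.] 714
```

Emit:
jog_arm(
  rows=[
    {"dx": 0.02,"dy": 0.007,"dz": -0.02,"ax": 0,"ay": 0,"az": 0,"jaw": 1},
    {"dx": 0.035,"dy": 0.014,"dz": -0.05,"ax": 0,"ay": 0,"az": 0,"jaw": 1},
    {"dx": 0.035,"dy": 0.014,"dz": -0.09,"ax": 0,"ay": 0,"az": 0,"jaw": 1},
    {"dx": 0.035,"dy": 0.014,"dz": -0.1,"ax": 0,"ay": 0,"az": 0,"jaw": 1},
    {"dx": 0.035,"dy": 0.014,"dz": -0.1,"ax": 0,"ay": 0,"az": 0,"jaw": 1},
  ],
)

```text
t: 10.4
tcp_pos: [563.5, 358.8, 131.3]
orientation: [-179.8, -0.1, 165.2]
force: [0.0, 1.0, 0.3]
grip_width: 91.9
finger_force: 0.0
```

Emit:
jog_arm(
  rows=[
    {"dx": 0,"dy": 0,"dz": 0,"ax": 0,"ay": 0,"az": 0,"jaw": 1},
    {"dx": 0,"dy": 0,"dz": 0,"ax": 0,"ay": 0,"az": 0,"jaw": 1},
    {"dx": 0,"dy": 0,"dz": 0,"ax": 0,"ay": 0,"az": 0,"jaw": 1},
    {"dx": 0,"dy": 0,"dz": 0,"ax": 0,"ay": 0,"az": 0,"jaw": 1},
    {"dx": 0,"dy": 0,"dz": 0,"ax": 0,"ay": 0,"az": 0,"jaw": 1},
  ],
)

```text
t: 10.9
tcp_pos: [564.8, 359.9, 133.0]
orientation: [180.0, 0.0, 165.2]
force: [-0.7, -0.4, -0.6]
grip_width: 92.0
finger_force: 0.0
```

Run:
```python
from h import *
c=cam("wrist"); s=ctrl.get_state(); print(s["t"],s["tcp_pos"],s["orientation"],s["joints"])
Q=pts(c).reshape(-1,3); q=Q[(np.hypot(Q[:,0]-567,Q[:,1]-357)<40)&(Q[:,2]>85)&(Q[:,2]<107)]
print(len(q),cv2.minAreaRect(q[:,:2].astype(np.float32)))
```

```text
10.95 [564.74771287 359.76182056 132.77918129] [1.79972061e+02 1.92049761e-02 1.65228254e+02] [-46.32732175  33.79809079  15.59221262  93.49281395 -10.63760083
  54.13376342  48.23174327]
1101 ((567.2361450195312, 356.8680419921875), (27.263349533081055, 28.11079216003418), 2.4150941371917725)
```

Emit:
jog_arm(
  rows=[
    {"dx": 0.0025,"dy": -0.003,"dz": -0.01,"ax": 0,"ay": 0,"az": 0,"jaw": 1},
    {"dx": 0.0025,"dy": -0.003,"dz": -0.03,"ax": 0,"ay": 0,"az": 0,"jaw": 1},
    {"dx": 0.0025,"dy": -0.003,"dz": -0.045,"ax": 0,"ay": 0,"az": 0,"jaw": 1},
    {"dx": 0.0025,"dy": -0.003,"dz": -0.052,"ax": 0,"ay": 0,"az": 0,"jaw": 0.8},
    {"dx": 0.0025,"dy": -0.003,"dz": -0.052,"ax": 0,"ay": 0,"az": 0,"jaw": 0.5},
  ],
  grip_force=20,
)

```text
t: 11.45
tcp_pos: [566.4, 356.1, 78.6]
orientation: [-179.9, -0.1, 165.2]
force: [-0.3, -0.1, 0.7]
grip_width: 78.0
finger_force: 0.0
```

Emit:
jog_arm(
  rows=[
    {"dx": 0,"dy": 0,"dz": 0,"ax": 0,"ay": 0,"az": 0,"jaw": 0.4},
    {"dx": 0,"dy": 0,"dz": 0,"ax": 0,"ay": 0,"az": 0,"jaw": 0.4},
    {"dx": 0,"dy": 0,"dz": 0,"ax": 0,"ay": 0,"az": 0,"jaw": 0.3},
    {"dx": 0,"dy": 0,"dz": 0,"ax": 0,"ay": 0,"az": 0,"jaw": 0.25},
    {"dx": 0,"dy": 0,"dz": 0,"ax": 0,"ay": 0,"az": 0,"jaw": 0.15},
  ],
)

```text
t: 11.95
tcp_pos: [567.3, 356.8, 80.7]
orientation: [180.0, 0.0, 165.2]
force: [-0.1, -0.2, -0.0]
grip_width: 38.0
finger_force: 0.0
```

Emit:
jog_arm(
  rows=[
    {"dx": 0,"dy": 0,"dz": 0,"ax": 0,"ay": 0,"az": 0,"jaw": 0.15},
    {"dx": 0,"dy": 0,"dz": 0,"ax": 0,"ay": 0,"az": 0,"jaw": 0.15},
    {"dx": 0,"dy": 0,"dz": 0,"ax": 0,"ay": 0,"az": 0,"jaw": 0.15},
    {"dx": 0,"dy": 0,"dz": 0,"ax": 0,"ay": 0,"az": 0,"jaw": 0.15},
    {"dx": 0,"dy": 0,"dz": 0,"ax": 0,"ay": 0,"az": 0,"jaw": 0.15},
  ],
)

```text
t: 12.45
tcp_pos: [567.3, 356.7, 80.5]
orientation: [180.0, 0.0, 165.2]
force: [-0.2, 0.5, 1.1]
grip_width: 26.4
finger_force: 20.0
```

Emit:
jog_arm(
  rows=[
    {"dx": 0,"dy": 0,"dz": 0.015,"ax": 0,"ay": 0,"az": 0,"jaw": 0.15},
    {"dx": 0,"dy": 0,"dz": 0.045,"ax": 0,"ay": 0,"az": 0,"jaw": 0.15},
    {"dx": 0,"dy": 0,"dz": 0.08,"ax": 0,"ay": 0,"az": 0,"jaw": 0.15},
    {"dx": 0,"dy": 0,"dz": 0.115,"ax": 0,"ay": 0,"az": 0,"jaw": 0.15},
    {"dx": 0,"dy": 0,"dz": 0.14,"ax": 0,"ay": 0,"az": 0,"jaw": 0.15},
  ],
)

```text
t: 12.95
tcp_pos: [567.9, 356.9, 224.1]
orientation: [179.8, 0.1, 165.2]
force: [0.7, -0.3, -0.2]
grip_width: 26.3
finger_force: 20.0
```

Emit:
jog_arm(
  rows=[
    {"dx": 0,"dy": -0.01,"dz": 0,"ax": 0,"ay": 0,"az": -0.12,"jaw": 0.15},
    {"dx": -0.002,"dy": -0.03,"dz": 0,"ax": 0,"ay": 0,"az": -0.25,"jaw": 0.15},
    {"dx": -0.004,"dy": -0.055,"dz": 0,"ax": 0,"ay": 0,"az": -0.38,"jaw": 0.15},
    {"dx": -0.006,"dy": -0.08,"dz": 0,"ax": 0,"ay": 0,"az": -0.51,"jaw": 0.15},
    {"dx": -0.008,"dy": -0.105,"dz": 0,"ax": 0,"ay": 0,"az": -0.64,"jaw": 0.15},
  ],
)

```text
t: 13.45
tcp_pos: [559.0, 250.7, 221.4]
orientation: [179.9, -0.0, 128.3]
force: [0.4, -0.3, -0.8]
grip_width: 26.3
finger_force: 20.0
```

Emit:
jog_arm(
  rows=[
    {"dx": -0.002,"dy": -0.025,"dz": 0,"ax": 0,"ay": 0,"az": -0.14,"jaw": 0.15},
    {"dx": -0.004,"dy": -0.05,"dz": 0,"ax": 0,"ay": 0,"az": -0.28,"jaw": 0.15},
    {"dx": -0.006,"dy": -0.075,"dz": 0,"ax": 0,"ay": 0,"az": -0.42,"jaw": 0.15},
    {"dx": -0.008,"dy": -0.095,"dz": 0,"ax": 0,"ay": 0,"az": -0.56,"jaw": 0.15},
    {"dx": -0.01,"dy": -0.105,"dz": 0,"ax": 0,"ay": 0,"az": -0.69,"jaw": 0.15},
  ],
)

```text
t: 13.95
tcp_pos: [549.2, 144.4, 221.5]
orientation: [180.0, -0.0, 88.5]
force: [0.6, -0.5, -0.9]
grip_width: 26.3
finger_force: 20.0
```

Run:
```python
from h import *
s=ctrl.get_state(); print(s["t"],s["tcp_pos"],s["orientation"],s["joints"],s["grip_width"])
```

```text
13.95 [549.19248898 144.35494396 221.54965512] [ 1.79956329e+02 -3.33619355e-02  8.85416596e+01] [-47.45279941  20.46873089  36.99836524 105.17099995 -14.24207028
  58.97353328  -6.24884736] 26.303593139442594
```

Emit:
jog_arm(
  rows=[
    {"dx": 0.002,"dy": -0.01,"dz": 0,"ax": 0,"ay": 0,"az": -0.02,"jaw": 0.15},
    {"dx": 0.005,"dy": -0.03,"dz": 0,"ax": 0,"ay": 0,"az": -0.04,"jaw": 0.15},
    {"dx": 0.01,"dy": -0.05,"dz": 0,"ax": 0,"ay": 0,"az": -0.06,"jaw": 0.15},
    {"dx": 0.012,"dy": -0.065,"dz": 0,"ax": 0,"ay": 0,"az": -0.06,"jaw": 0.15},
    {"dx": 0.012,"dy": -0.07,"dz": 0,"ax": 0,"ay": 0,"az": -0.06,"jaw": 0.15},
  ],
)

```text
t: 14.45
tcp_pos: [561.6, 73.7, 220.5]
orientation: [180.0, 0.0, 85.4]
force: [-0.2, -0.5, 0.1]
grip_width: 26.7
finger_force: 20.0
```

Emit:
jog_arm(
  rows=[
    {"dx": 0,"dy": 0,"dz": 0,"ax": 0.06,"ay": -0.078,"az": 0,"jaw": 0.15},
    {"dx": 0,"dy": 0,"dz": 0,"ax": 0.137,"ay": -0.18,"az": 0,"jaw": 0.15},
    {"dx": 0,"dy": 0,"dz": 0,"ax": 0.215,"ay": -0.282,"az": 0,"jaw": 0.15},
    {"dx": 0,"dy": 0,"dz": 0,"ax": 0.293,"ay": -0.384,"az": 0,"jaw": 0.15},
    {"dx": 0,"dy": 0,"dz": 0,"ax": 0.371,"ay": -0.485,"az": 0,"jaw": 0.15},
  ],
)

```text
t: 14.95
tcp_pos: [559.9, 78.2, 220.4]
orientation: [154.6, -21.4, 90.6]
force: [-0.2, 0.1, -0.7]
grip_width: 26.2
finger_force: 20.0
```

```bash
cat > chk.py <<'E'
from h import *
from scipy.spatial.transform import Rotation as R
s=ctrl.get_state(); print(s["t"],s["tcp_pos"],s["orientation"],s["joints"],s["grip_width"],s["finger_force"])
a=np.radians(37.4); h=np.array([-np.cos(a),-np.sin(a),0]); z=np.array([0,0,1]); t=np.radians(35)
fz=np.sin(t)*h+np.cos(t)*z; fx=np.cos(t)*h-np.sin(t)*z
Rt=R.from_rotvec(np.cross(z,h)*t)*R.from_rotvec(z*np.radians(-79.7))*R.from_euler("xyz",[180,0,165.2],degrees=True)
Rn=R.from_euler("xyz",s["orientation"],degrees=True); print("rot left (rad, world)",(Rt*Rn.inv()).as_rotvec().round(3))
f=np.array([617,84,150]); print("shift left mm",(f+28.*fz-s["tcp_pos"]).round(1), "tool z",Rn.as_matrix()[:,2].round(3))
E
python3 chk.py
```

```text
14.95 [559.92045797  78.20467252 220.37680848] [154.55081552 -21.39337503  90.6372819 ] [-26.91715545   7.98293403  29.25160019 126.43466471 -52.80225407
  30.62259416  39.75336397] 26.1948137026019 20.000450313091278
rot left (rad, world) [ 0.02  -0.033 -0.006]
shift left mm [ 44.3  -4.  -47.4] tool z [ 0.426  0.334 -0.841]
```

Reachable. The last shift is into the focus.

Emit:
jog_arm(
  rows=[
    {"dx": 0.008,"dy": -0.001,"dz": -0.009,"ax": 0,"ay": 0,"az": 0,"jaw": 0.15},
    {"dx": 0.02,"dy": -0.002,"dz": -0.02,"ax": 0,"ay": 0,"az": 0,"jaw": 0.15},
    {"dx": 0.032,"dy": -0.003,"dz": -0.034,"ax": 0,"ay": 0,"az": 0,"jaw": 0.15},
    {"dx": 0.04,"dy": -0.004,"dz": -0.043,"ax": 0,"ay": 0,"az": 0,"jaw": 0.15},
    {"dx": 0.044,"dy": -0.004,"dz": -0.048,"ax": 0,"ay": 0,"az": 0,"jaw": 0.15},
  ],
)

```text
t: 15.45
tcp_pos: [605.0, 74.8, 171.0]
orientation: [154.9, -21.3, 90.6]
force: [0.4, 0.4, -0.0]
grip_width: 26.7
finger_force: 20.0
```

Emit:
jog_arm(
  rows=[
    {"dx": 0,"dy": 0,"dz": 0,"ax": 0,"ay": 0,"az": 0,"jaw": 0.15},
    {"dx": 0,"dy": 0,"dz": 0,"ax": 0,"ay": 0,"az": 0,"jaw": 0.15},
    {"dx": 0,"dy": 0,"dz": 0,"ax": 0,"ay": 0,"az": 0,"jaw": 0.15},
    {"dx": 0,"dy": 0,"dz": 0,"ax": 0,"ay": 0,"az": 0,"jaw": 0.15},
    {"dx": 0,"dy": 0,"dz": 0,"ax": 0,"ay": 0,"az": 0,"jaw": 0.15},
  ],
)

```text
t: 15.95
tcp_pos: [604.8, 75.2, 172.5]
orientation: [154.8, -21.3, 90.6]
force: [-0.0, -0.1, -0.4]
grip_width: 26.2
finger_force: 20.0
```

```bash
cat >> chk.py <<'E'
c=cam("scene"); w=cam("wrist"); t=cam("top"); o=np.zeros((600,800,3),np.uint8)
o[:300,:400]=cv2.resize(c["color"][110:260,280:480],(400,300)); o[:250,400:]=cv2.resize(w["color"],(400,250)); o[300:,:400]=cv2.resize(t["color"][120:270,200:400],(400,300)); cv2.imwrite("pics/end.png",o)
a=np.stack([fx,np.cross(fz,fx),fz],1)
for n,k in(("scene",c),("wrist",w),("top",t)):
    Q=pts(k).reshape(-1,3); q=(Q-f)@a; q=q[(abs(q[:,0])<35)&(abs(q[:,1])<50)&(q[:,2]>-70)&(q[:,2]<8)&np.isfinite(q[:,0])]
    if len(q)>30:
        m=q-q.mean(0); print(n,len(q),"min",np.percentile(q,1,0).round(),"max",np.percentile(q,99,0).round(),"dirs",np.linalg.svd(m,full_matrices=False)[2].round(2).tolist())
E
python3 chk.py
```

```text
15.95 [604.7551277   75.15394969 172.54512444] [154.7504204  -21.30501367  90.62901919] [-22.26934892  17.6452618   26.27972983 122.82563095 -65.20233358
  30.76487632  51.91870056] 26.162595264514813 19.99995768070221
rot left (rad, world) [ 0.022 -0.037 -0.007]
shift left mm [-0.5 -0.9  0.4] tool z [ 0.423  0.333 -0.843]
scene 301 min [-10. -19. -52.] max [16. 30.  7.] dirs [[0.09, 0.12, -0.99], [0.31, 0.94, 0.15], [0.95, -0.32, 0.05]]
wrist 1133 min [-10. -26. -52.] max [14. 21.  8.] dirs [[0.02, -0.27, 0.96], [-0.3, 0.92, 0.26], [0.95, 0.29, 0.06]]
top 169 min [-11. -25. -50.] max [ 4. 24.  7.] dirs [[-0.03, -0.25, 0.97], [0.06, -0.97, -0.25], [1.0, 0.05, 0.04]]
```

View pics/end.png

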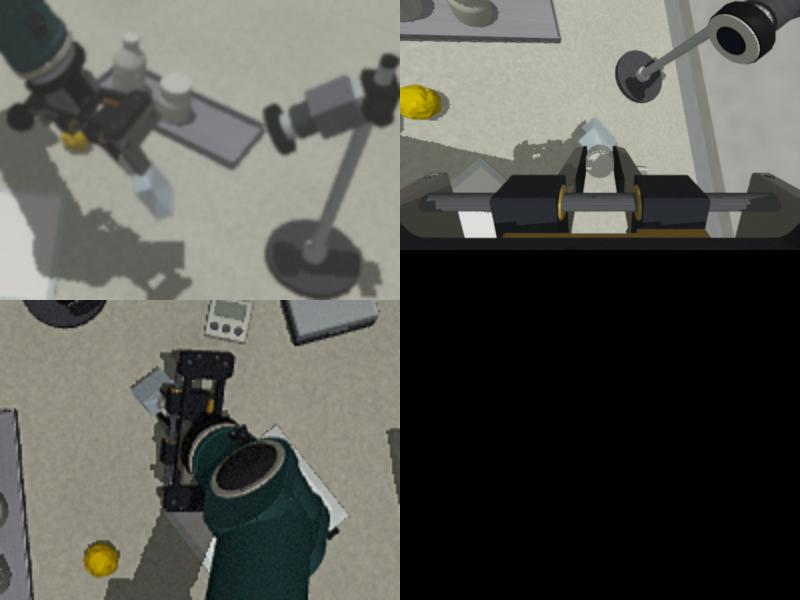

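The flask is held by its cap at the focus (wrist view (597,135)), with the lens ring visible at (742,35). I'll trim the last 2.4° of tilt and check against the lens ring itself.

Emit:
jog_arm(
  rows=[
    {"dx": 0,"dy": 0,"dz": 0,"ax": 0.01,"ay": -0.018,"az": -0.003,"jaw": 0.15},
    {"dx": -0.001,"dy": -0.001,"dz": 0,"ax": 0.022,"ay": -0.037,"az": -0.007,"jaw": 0.15},
    {"dx": -0.001,"dy": -0.001,"dz": 0,"ax": 0.022,"ay": -0.037,"az": -0.007,"jaw": 0.15},
    {"dx": -0.001,"dy": -0.001,"dz": 0,"ax": 0.022,"ay": -0.037,"az": -0.007,"jaw": 0.15},
    {"dx": -0.001,"dy": -0.001,"dz": 0,"ax": 0.022,"ay": -0.037,"az": -0.007,"jaw": 0.15},
  ],
)

```text
t: 16.6
tcp_pos: [604.1, 74.0, 172.3]
orientation: [152.5, -22.5, 91.1]
force: [0.1, 0.0, 0.1]
grip_width: 26.3
finger_force: 20.0
```

Emit:
jog_arm(
  rows=[
    {"dx": 0,"dy": 0,"dz": 0,"ax": 0,"ay": 0,"az": 0,"jaw": 0.15},
    {"dx": 0,"dy": 0,"dz": 0,"ax": 0,"ay": 0,"az": 0,"jaw": 0.15},
    {"dx": 0,"dy": 0,"dz": 0,"ax": 0,"ay": 0,"az": 0,"jaw": 0.15},
    {"dx": 0,"dy": 0,"dz": 0,"ax": 0,"ay": 0,"az": 0,"jaw": 0.15},
    {"dx": 0,"dy": 0,"dz": 0,"ax": 0,"ay": 0,"az": 0,"jaw": 0.15},
  ],
)

```text
t: 17.1
tcp_pos: [603.7, 74.0, 172.0]
orientation: [152.5, -22.5, 91.1]
force: [0.5, -0.5, -0.9]
grip_width: 26.4
finger_force: 20.0
```

```bash
cat >> chk.py <<'E'
im=w["color"]; P=pts(w); box=np.zeros(im.shape[:2],bool); box[0:110,480:620]=1
g=im.min(2); m=box&(g>110)&(abs(P[...,2]-248)<40)&(np.hypot(P[...,0]-728,P[...,1]-168)<60)
q=P[m]; print("ring",len(q),(q.max(0)+q.min(0))/2,q.max(0)-q.min(0)); v=np.linalg.svd(q-q.mean(0),full_matrices=False)[2][2]; print("normal",v.round(3),"fx",fx.round(3),"pred lens",(f-170*fx).round())
E
python3 chk.py
```

```text
17.1 [603.74783166  74.02599717 172.03138132] [152.49286568 -22.51724481  91.06014844] [-19.17923913  17.25479677  23.39707699 124.42363071 -71.49218627
  29.53711726  58.60232196] 26.40330567633265 20.000000596046448
rot left (rad, world) [ 0. -0.  0.]
shift left mm [0.5 0.2 0.9] tool z [ 0.455  0.348 -0.819]
scene 314 min [-10. -20. -51.] max [14. 31.  7.] dirs [[0.02, 0.03, -1.0], [0.31, 0.95, 0.04], [0.95, -0.31, 0.01]]
wrist 1096 min [-10. -25. -51.] max [13. 22.  8.] dirs [[0.08, -0.31, 0.95], [-0.29, 0.9, 0.32], [0.95, 0.3, 0.02]]
top 186 min [-11. -25. -51.] max [ 7. 25.  7.] dirs [[-0.0, -0.03, 1.0], [0.05, -1.0, -0.03], [-1.0, -0.05, -0.0]]
ring 404 [738.61312388 171.07135671 251.14346988] [64.83074675 56.79383708 58.54449885]
normal [0.594 0.543 0.594] fx [-0.651 -0.498 -0.574] pred lens [728. 169. 248.]
```

```bash
python3 -c "
from bench import ctrl
print(ctrl.job_done())"
```

```text
the job is handed in; nothing more can be done
None
```

I handed the job in at about 17 s of the 64 s limit, with both paper balls in the bin and the flask held still by its cap at the measured focus, leaning 35° and square to the lens; the hand-in call returned no verdict.

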